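# Set the switch that was left over

### The job

One of the four white rockers on the little switch box is tipped the opposite way to the other three. Take the stylus out of its stand, press that rocker fully over with the stylus tip so that all four match, without flipping the others, then put the stylus back upright in its stand, fully seated.

Things in the scene. Friction and masses are not known exactly. Their poses are not given: they have to be found in the camera images.
- stylus_handle (a point): Centre of the handle of the stylus, the loose tool that stands upright in the stand. Handle: black upright cylinder, 30 mm diameter, 70 mm long, to be gripped from above. Below it comes a steel shaft of 8 mm diameter, 50 mm long, with a round end. This point is 35 mm above the handle's flat lower shoulder, 35 mm below its top, and 85 mm above the tip. z runs up along the stylus. Mass about 60 g.
- stylus_tip (a point): Lower end of the stylus shaft, on its axis; 85 mm below stylus_handle. In the stand it hangs 50 mm below the stand's mouth.
- stand_mouth (a point): Centre of the round hole in the top of the stylus stand, at the height of the top face, 64 mm above the worktop. Fixed grey block, 56x56 mm, on an 82x82 mm dark base plate. The hole is 18 mm wide and 54 mm deep: the 8 mm shaft goes in with 5 mm play all round and the handle's shoulder rests on the top face.
- switch_box: The fixed switch box, 112x172x40 mm, grey with a white top; origin under its centre, x along the rockers away from the robot, y along the row; turned up to 0.3 rad. On top four equal white rockers lie in a row, 36 mm apart, each 21 mm wide and 46 mm long, pivoted across the middle, 50 mm above the worktop.
- off_rocker_pad (a point): Where to press: on the upper face of the raised far half of the odd rocker, 17 mm out from its pivot, midway across its width; x along the rocker, away from the robot. It moves with the rocker: pressed home it ends about 11 mm lower. The odd rocker can be any of the four; the end of its far half stands about 14 mm higher than those of the others.
- off_rocker (a joint): Angle in rad of the rocker that is tipped the wrong way: about -0.3 (stop at -0.32) = near half down, far half raised, as it starts; +0.32 = stop, far half fully down, like the others. It has friction and no spring: about 3 N at the pad moves it and it stays where it is left, so press until it meets its stop.
- rocker_1 (a joint): One of the three other rockers (same size and shape as off_rocker, in the same row, in any order). Joint value in rad: about +0.3 = far half down, as it is at the start and must stay.
- rocker_2 (a joint): One of the three other rockers (same size and shape as off_rocker, in the same row, in any order). Joint value in rad: about +0.3 = far half down, as it is at the start and must stay.
- rocker_3 (a joint): One of the three other rockers (same size and shape as off_rocker, in the same row, in any order). Joint value in rad: about +0.3 = far half down, as it is at the start and must stay.
Things that resemble listed ones, but are neither listed nor needed, are in the scene too. What is shaped like the part that bears stand_mouth but red is not meant.

How it is judged:
By the outcome, as a careful person would: the job done as asked, in the order asked, and still so for the second after the job is handed in, with the robot touching nothing.
It also fails if it takes over 45 s, if anything falls off the work surface, if the arm or the gripper's body presses on something with over 40 N, if the wrist force passes 120 N, or if a joint passes its speed limit or range.

### The arm

A 7-joint arm with a two-finger parallel gripper is mounted at the origin on a cart in front of the work surface, level with it; the furniture and walls round the work are solid. World frame = base frame: x ahead of the robot, y to its left, z up, the work surface at z = 0. Lengths are in m, angles in rad, forces in N, time in s.
With the tool pointing down it reaches from about 0.35 to 0.9 m from the base axis. Payload 8.1 kg.
Tool frame: the origin (TCP) lies midway between the tips of the shut fingers; the grasp point (between the pads) lies 19 mm behind it (arm.pinch_z is the distance from the TCP to the grasp point, in m); z points along the fingers, y is the direction in which the jaws open and shut (so a half turn about z gives the same grasp; the last joint's range is limited). The gripper opens to 92 mm and grips with 3 to 60 N. Pads are 19 mm wide; open, the fingers measure 130 mm over their backs; the gripper's body (75 mm by 190 mm) begins 47 mm behind the grasp point.
Start: joints at [-1.438, 0.434, 0.025, 1.573, -0.012, 1.134, -0.075], TCP at [0.146, 0.608, 0.227] pointing down, gripper open.
Joint ranges: [-2.62, 2.62], [-0.44, 2.09], [-1.27, 1.32], [0.08, 2.57], [-1.32, 4.46], [0.12, 2], [-2.74, 2.74]. Speed limits (rad/s): [2.22, 2.22, 3.01, 3.01, 3.14, 3.14, 3.14].

### API

Orientations are given as a rotation vector (axis times angle).
In Python, from cell import arm, eyes gives the robot as it stands.
- The arm moves only by the tool apply_moves, never from a script. Its argument "targets" is one flat list of numbers, 5 for each row, row after row: the closure, from 0 (fully open) to 1 (shut), then the shift along the tool's x, y, z each as a share of 40 cm, from -1 to 1, then the turn about the tool's z as a share of pi/2 rad, from -1 to 1. A call has 1 to 20 rows; each row shifts and turns the commanded pose from where the row before left it, along the tool's axes as they then stand; what a row does not reach is not made up. A row lasts 1/8 s, in which the tool goes at most 62.5 mm and 10.7 degrees, less where a joint would pass 70% of its speed; a pose out of reach is approached as far as the arm can. A call with a number of a shift or a turn outside -1 to 1 is refused whole. A call with a gripper value outside its range is refused whole. The fingers move at their own pace and stop on an object; "grip_force" is the grip in N (left out, the last holds). Time passes only in rows, so rows that do not move let the fingers close. It gives the time, the measured TCP pose, the force and the opening at its end, in the units of the state.
- arm.observe(): the state, without advancing time (a new reading comes with each control period).
- eyes.get_image(name): name is "scene" or "side" or "wrist"; returns the picture (420x560x3 uint8, red, green, blue); there is no depth.
- eyes.camera_params(name): a dict with "camera_matrix" (3x3 intrinsics, pixels), "xyz" and "attitude" of the camera in the world; the wrist camera has in their place "hand_eye" (4x4, takes a point from camera to tool coordinates, whose origin is the TCP and whose axes are the flange's). Camera axes: x right, y down, z forward; pixel columns grow to the right and rows downward; lengths in m; the calibration is good to about 2 mm. The wrist camera is an equidistant fisheye: a pixel r from the principal point sees the ray r / f radians off the axis. A picture is of the moment at which its call begins: read the wrist's pose just before it. camera_params takes no time and is no camera call.
- arm.sign_off(): hands the job in, once; it reports no verdict.
The state is a dict: "clock": time; "joints": joint angles; "dq": joint speeds; "joint_efforts": joint torques, N m; "position": TCP position; "ee_rot": TCP orientation; "force": force on the tool from outside, world axes, zero at the start; "ft_torque": the same for the moment, N m; "width": opening from 0.0 (shut) to 1.0 (fully open).
Only numpy, scipy, OpenCV 4.12 (cv2) and the standard library are available. Lean on these libraries where they do the work, as an engineer would, in place of code of your own. Each camera call takes 0.05 s, during which the arm holds its last target.

## Working session

There is one attempt and no reset: what is moved stays moved. The work goes in short steps, Python scripts to look and compute and a tool call to move; the robot and the scene stay as the last step left them, time stands still between calls to the robot, and variables do not carry over. Pictures are saved under pics/ and viewed, and the job is handed in when it is done.

Besides the shell and the picture viewer there is one more tool, called after ">>>" as name(argument=value, ...) on one line, values as JSON. apply_moves: Moves the arm, as the interface text tells. Its arguments: {"type":"object","properties":{"targets":{"type":"array"},"grip_force":{"type":"number"}},"required":["targets"]}

```bash
mkdir -p pics; ls
python3 - <<'E'
from cell import arm, eyes
import cv2,numpy as np
s=arm.observe()
print(s, arm.pinch_z)
for n in ("scene","side","wrist"):
    print(n,eyes.camera_params(n))
    cv2.imwrite(f"pics/{n}0.png",eyes.get_image(n)[:,:,::-1])
E
```

```text
pics
{'clock': 0.0, 'joints': array([-1.43753878,  0.43523036,  0.02493627,  1.57409756, -0.01159456,
        1.13398085, -0.07512386]), 'dq': array([-0.00134886, -0.00241379,  0.00072688, -0.0004457 ,  0.00053398,
        0.00077473, -0.00070271]), 'joint_efforts': array([-3.93989612e-04, -6.67871261e+01,  9.84526277e-01, -3.14455390e+01,
       -6.07515872e-02,  4.29913437e-02,  1.66716259e-04]), 'position': array([0.14596578, 0.60719349, 0.22593977]), 'ee_rot': array([-3.69710303e-01, -3.11970856e+00,  2.46694846e-03]), 'force': array([0.40890136, 1.12072293, 0.16515641]), 'ft_torque': array([ 0.0345875 ,  0.03429064, -0.07231394]), 'width': 0.9997985674492293} 0.0188
scene {'camera_matrix': array([[426.63300404,   0.        , 281.42290633],
       [  0.        , 426.63300404, 211.27223426],
       [  0.        ,   0.        ,   1.        ]]), 'xyz': array([ 0.01066698, -0.63171378,  0.60030422]), 'attitude': array([-2.02129471,  0.68940483, -0.37823257])}
side {'camera_matrix': array([[443.8353453 ,   0.        , 276.10743087],
       [  0.        , 443.8353453 , 210.11239439],
       [  0.        ,   0.        ,   1.        ]]), 'xyz': array([ 0.26700655, -0.64483751,  0.47451824]), 'attitude': array([-2.04316111,  0.31814625, -0.21628024])}
wrist {'camera_matrix': array([[325.1922621 ,   0.        , 275.42563588],
       [  0.        , 325.1922621 , 211.14502282],
       [  0.        ,   0.        ,   1.        ]]), 'hand_eye': array([[-4.03933762e-04, -9.57707592e-01, -2.87742948e-01,
         7.74299375e-02],
       [ 9.99999918e-01, -3.89801654e-04, -1.06406519e-04,
         3.49398792e-04],
       [-1.02563459e-05, -2.87742968e-01,  9.57707672e-01,
        -1.58292312e-01],
       [ 0.00000000e+00,  0.00000000e+00,  0.00000000e+00,
         1.00000000e+00]])}
```

View pics/scene0.png

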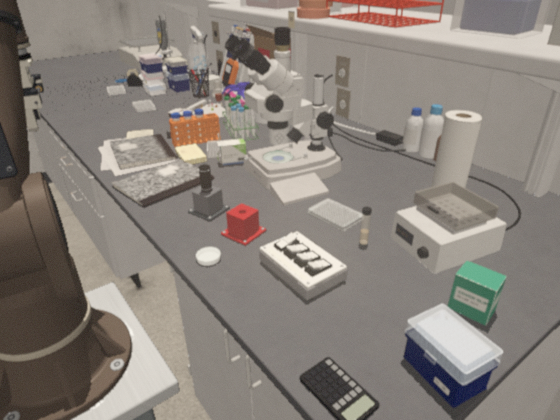

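View pics/side0.png

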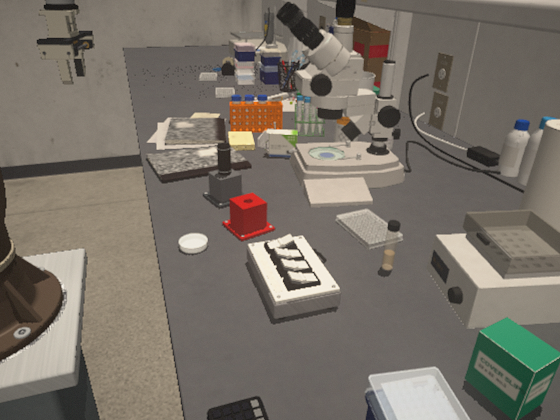

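View pics/wrist0.png

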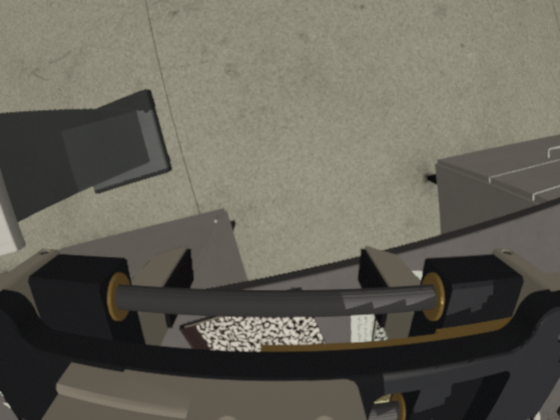

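Scene: the grey stand with the black stylus is at (207,190) in the scene view and (225,175) in the side view. The red look-alike is at (243,222) / (248,215), and the switch box at (302,262) / (292,275). Next I take close crops.

```bash
cat > h.py <<'E'
import numpy as np, cv2
from scipy.spatial.transform import Rotation as R
from cell import arm, eyes
def ray(n,uv):
    p=eyes.camera_params(n);K=p["camera_matrix"]
    d=np.linalg.inv(K)@[uv[0],uv[1],1]
    d=R.from_rotvec(p["attitude"]).apply(d); return p["xyz"],d/np.linalg.norm(d)
def onz(n,uv,z):
    o,d=ray(n,uv); return o+d*(z-o[2])/d[2]
def tri(a,b):
    (o1,d1),(o2,d2)=ray("scene",a),ray("side",b)
    A=np.stack([d1,-d2],1);t=np.linalg.lstsq(A,o2-o1,rcond=None)[0]
    p,q=o1+t[0]*d1,o2+t[1]*d2; return (p+q)/2,np.linalg.norm(p-q)
def proj(n,X):
    p=eyes.camera_params(n); c=R.from_rotvec(p["attitude"]).inv().apply(np.atleast_2d(X)-p["xyz"])
    u=c@p["camera_matrix"].T; return u[:,:2]/u[:,2:]
def wray(uv,s=None):
    s=s or arm.observe(); p=eyes.camera_params("wrist");K=p["camera_matrix"]
    v=(np.array(uv)-K[:2,2])/K[0,0]; th=np.linalg.norm(v); v=v/th if th>0 else v
    d=np.r_[v*np.sin(th),np.cos(th)]; H=p["hand_eye"]
    Rt=R.from_rotvec(s["ee_rot"]); return Rt.apply(H[:3,3])+s["position"],Rt.apply(H[:3,:3]@d)
def wonz(uv,z,s=None):
    o,d=wray(uv,s); return o+d*(z-o[2])/d[2]
def crop(img,x0,y0,x1,y1,k,name):
    c=cv2.resize(img[y0:y1,x0:x1],None,fx=k,fy=k,interpolation=cv2.INTER_CUBIC); cv2.imwrite(name,c)
E
python3 - <<'E'
from h import *
a=cv2.imread("pics/scene0.png");b=cv2.imread("pics/side0.png")
crop(a,180,150,280,250,5,"pics/c1.png");crop(b,190,130,290,250,5,"pics/c2.png")
crop(a,250,220,360,310,7,"pics/c3.png");crop(b,240,225,350,325,6,"pics/c4.png")
E
```

```text
(no output)
```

View pics/c1.png

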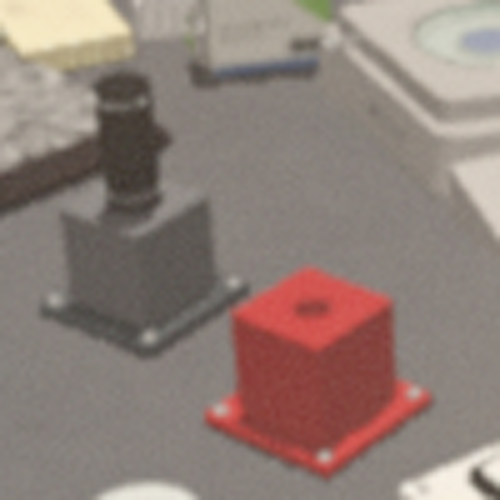

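View pics/c2.png

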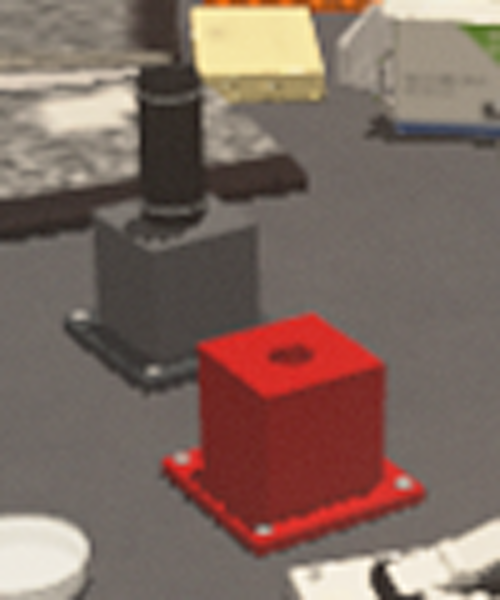

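View pics/c3.png

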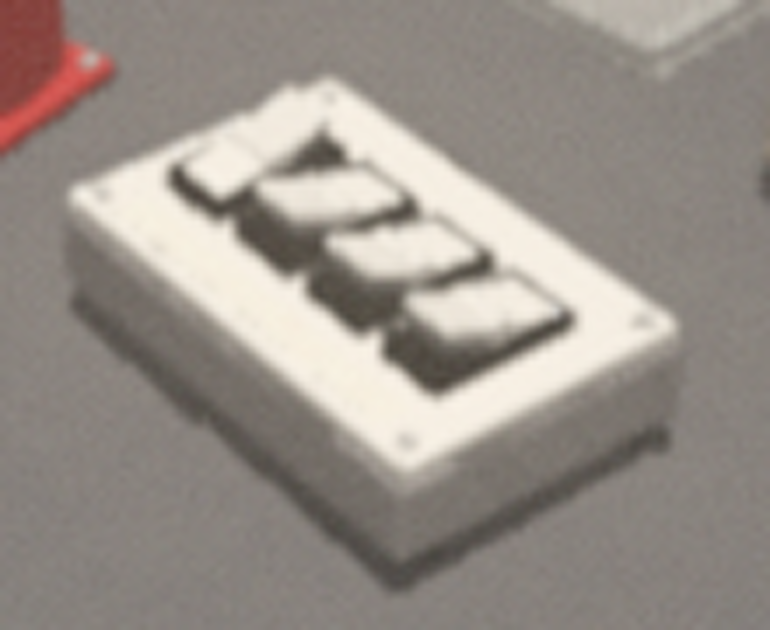

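View pics/c4.png

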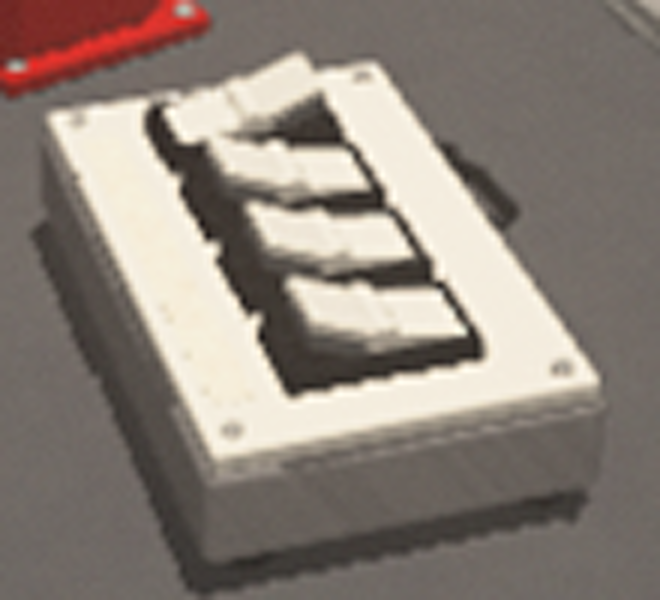

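The crops show the odd rocker is the leftmost one (+y end), at scene (285,238) / side (280,242): its far end is raised and the other three far ends are down. The stylus stands in the grey stand, and the red stand has an empty hole.

Run:
```python
from h import *
sc=lambda p:(p[0]/7+250,p[1]/7+220); sd=lambda p:(p[0]/6+240,p[1]/6+225)
S=[(68,195),(335,78),(680,325),(402,470)];D=[(45,112),(375,65),(603,385),(212,465)]
P=[]
for a,b in zip(S,D):
    p1,p2=onz("scene",sc(a),.04),onz("side",sd(b),.04); P.append((p1+p2)/2);print(p1.round(4),p2.round(4),tri(sc(a),sd(b)))
P=np.array(P); c=P.mean(0); print("box",c)
ex=(P[1]+P[2]-P[0]-P[3])/2; ey=(P[0]+P[1]-P[2]-P[3])/2
print(np.linalg.norm(ex),np.linalg.norm(ey),np.arctan2(ex[1],ex[0]),np.arctan2(-ey[0],ey[1]))
c5=lambda p,o:(p[0]/5+o[0],p[1]/5+o[1])
for a,b,z in [((123,85),(169,77),.134),((132,198),(175,210),.064),((140,205),(178,215),.064)]:
    a=c5(a,(180,150));b=c5(b,(190,130));print(onz("scene",a,z),onz("side",b,z),tri(a,b))
s=arm.observe();print(R.from_rotvec(s["ee_rot"]).as_matrix().round(3))
```

```text
[0.4381 0.0154 0.04  ] [0.4401 0.0177 0.04  ] (array([0.43983961, 0.01784621, 0.03890562]), np.float64(0.0017941680932904405))
[0.5475 0.0148 0.04  ] [0.5461 0.0145 0.04  ] (array([0.54521134, 0.01211696, 0.04194391]), np.float64(0.0007161545467446648))
[ 0.5444 -0.1517  0.04  ] [ 0.5449 -0.1521  0.04  ] (array([ 0.54582573, -0.15047756,  0.03853485]), np.float64(3.9455132682960355e-06))
[ 0.4369 -0.1501  0.04  ] [ 0.4373 -0.1525  0.04  ] (array([ 0.4390406 , -0.14773675,  0.03647278]), np.float64(0.001073739750641582))
box [ 0.49190714 -0.06801735  0.04      ]
0.10766624767185218 0.16722036356423034 -0.011534847540334198 -0.01239254949201688
[0.45690986 0.2842698  0.134     ] [0.45814644 0.28315342 0.134     ] (array([0.45931809, 0.28911609, 0.1316748 ]), np.float64(0.00028813133145236746))
[0.45890639 0.29266995 0.064     ] [0.46120384 0.29615613 0.064     ] (array([0.4607658 , 0.29587963, 0.06314937]), np.float64(0.001991883255749208))
[0.45840339 0.28302873 0.064     ] [0.46126101 0.29004052 0.064     ] (array([0.45938349, 0.28401528, 0.06506721]), np.float64(0.0032413240465683866))
[[-0.972  0.234 -0.   ]
 [ 0.234  0.972 -0.001]
 [-0.    -0.001 -1.   ]]
```

Candidates: grey stand with stylus at scene (207,190), chosen by its colour and the stylus in it; red stand at (243,222), rejected. First I move over the stylus.

>>> apply_moves(targets=[0,0,0,0,-0.075,0,0,0,0,-0.075,0,-0.078,-0.08,0,0,0,-0.078,-0.08,0,0,0,-0.078,-0.08,0,0,0,-0.078,-0.08,0,0,0,-0.078,-0.08,0,0,0,-0.078,-0.08,0,0,0,-0.078,-0.08,0,0,0,-0.078,-0.08,0,0,0,-0.078,-0.08,0,0,0,-0.078,-0.08,0,0,0,0,0,0,0,0,0,0,0,0], grip_force=40)

```text
clock: 1.9
position: [0.4574, 0.288, 0.2265]
ee_rot: [-0.0, -3.141, -0.0]
force: [-1.1, 0.5, -0.2]
width: 0.998
```

Run:
```python
from h import *
s=arm.observe();print(s["clock"],s["position"],R.from_rotvec(s["ee_rot"]).as_matrix().round(3),s["joints"].round(2))
cv2.imwrite("pics/w1.png",eyes.get_image("wrist")[:,:,::-1])
```

```text
1.9 [0.45743266 0.2879802  0.22649558] [[-1.     0.    -0.001]
 [ 0.     1.     0.   ]
 [ 0.001  0.    -1.   ]] [-0.76  0.3   0.13  1.79 -0.04  1.06  0.95]
```

View pics/w1.png

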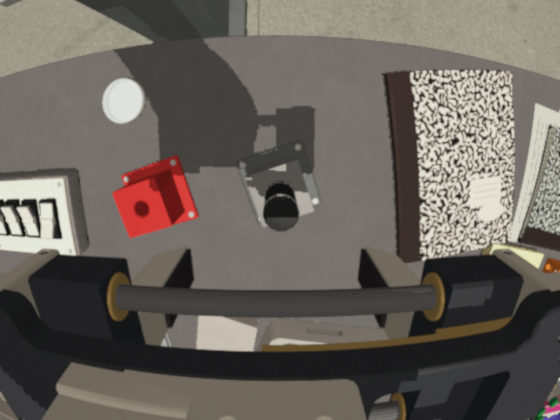

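The wrist view shows the handle top near (281,213) between the grey stand's top face edges, with the red stand at (150,205) and the box at the left. I'll zoom in to measure.

Run:
```python
from h import *
a=cv2.imread("pics/w1.png")
crop(a,225,130,335,240,6,"pics/w1c.png");crop(a,0,160,100,270,6,"pics/w1d.png")
```

```text
(no output)
```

View pics/w1c.png

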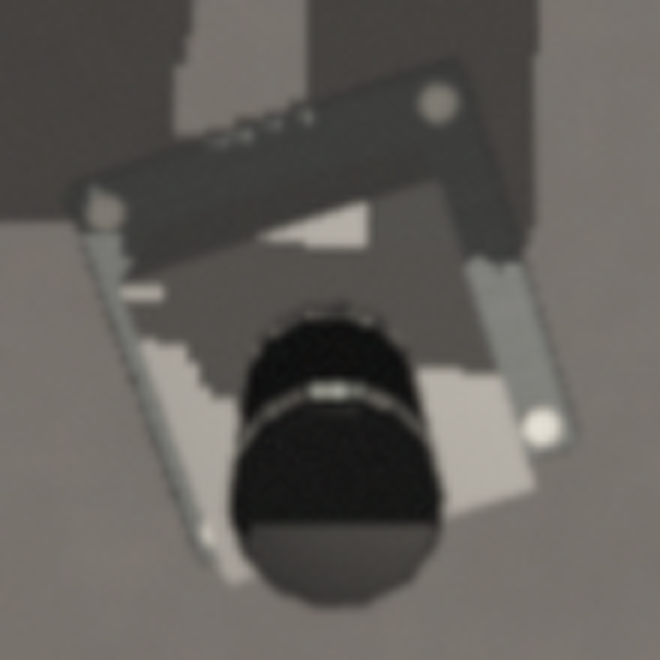

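View pics/w1d.png

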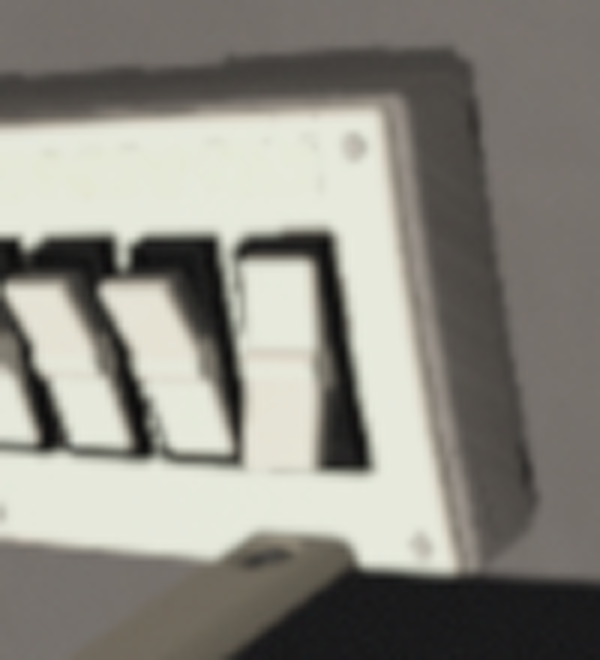

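Run:
```python
from h import *
f=lambda p:((p[0]-2.5)/6+225,(p[1]-2.5)/6+130)
print("top",wonz(f((337,503)),.134), [wonz(f(q),.134).round(4) for q in((232,503),(442,503),(337,607))])
C=np.array([wonz(f(q),.064) for q in((112,277),(437,180),(535,490),(233,587))]);print(C.round(4),C.mean(0),(C[0]+C[2])/2,(C[1]+C[3])/2)
B=np.array([wonz(f(q),.006) for q in((105,212),(438,102),(542,428),(210,532))]);print("screws",B.round(4),(B[0]+B[2])/2,(B[1]+B[3])/2)
```

```text
top [0.45692132 0.29309942 0.134     ] [array([0.4569, 0.279 , 0.134 ]), array([0.4569, 0.3073, 0.134 ]), array([0.4718, 0.2932, 0.134 ])]
[[0.4389 0.2565 0.064 ]
 [0.4225 0.3106 0.064 ]
 [0.4761 0.3285 0.064 ]
 [0.4938 0.2763 0.064 ]] [0.45781862 0.29298348 0.064     ] [0.4574809 0.2925052 0.064    ] [0.45815633 0.29346177 0.064     ]
screws [[0.4365 0.2496 0.006 ]
 [0.4149 0.3146 0.006 ]
 [0.4804 0.3367 0.006 ]
 [0.5025 0.2695 0.006 ]] [0.45846818 0.29313493 0.006     ] [0.45867575 0.2920492  0.006     ]
```

>>> apply_moves(targets=[0,0,0.0128,0,0,0,0,0,0.061,0,0,0,0,0.061,0,0,0,0,0.061,0,0,0,0,0.061,0,0,0,0,0.061,0,0,0,0,0.061,0,0,0,0,0,0,0,0,0,0,0])

```text
clock: 3.08
position: [0.458, 0.2936, 0.0811]
ee_rot: [-0.001, 3.141, 0.001]
force: [-0.4, -0.5, 0.2]
width: 1.001
```

>>> apply_moves(targets=[1,0,0,0,0,1,0,0,0,0,1,0,0,0,0,1,0,0,0,0,1,0,0,0,0,1,0,0,0,0,1,0,0,0,0,1,0,0,0,0], grip_force=40)

```text
clock: 4.08
position: [0.458, 0.2927, 0.0803]
ee_rot: [-0.0, -3.142, 0.0]
force: [-0.1, 0.5, 0.5]
width: 0.321
```

Run:
```python
from h import *
s=arm.observe();print(s["clock"],s["position"],s["force"],s["width"]*92)
a=eyes.get_image("wrist")[:,:,::-1];b=eyes.get_image("side")[:,:,::-1]
cv2.imwrite("pics/w2.png",np.hstack([a[150:420,140:420],b[100:370,140:420]]))
```

```text
4.075 [0.45796877 0.29270769 0.08031737] [-0.07776626  0.54245639  0.4849741 ] 29.52510203038101
```

View pics/w2.png

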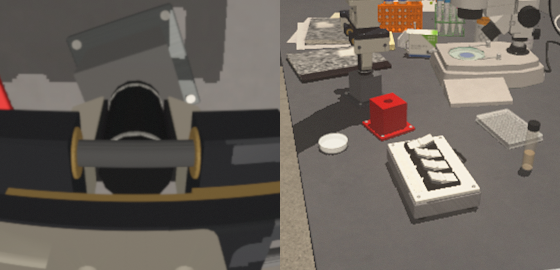

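Gripped at 29.5 mm with the handle centred. Lift, check, then move toward the box.

>>> apply_moves(targets=[1,0,0,-0.0525,0,1,0,0,-0.0525,0,1,0,0,-0.0525,0,1,0,0,-0.0525,0,1,0,0,-0.0525,0,1,0,0,0,0])

```text
clock: 4.92
position: [0.4587, 0.2933, 0.1866]
ee_rot: [0.0, 3.139, 0.003]
force: [0.3, -0.1, -1.5]
width: 0.319
```

Run:
```python
from h import *
s=arm.observe();print(s["clock"],s["position"],s["force"],s["width"]*92)
print(proj("scene",s["position"]-[0,0,.0663]),proj("side",s["position"]-[0,0,.0663]))
for uv in [(255,180),(298,186),(338,160)]: print(onz("scene",uv,.02))
a=eyes.get_image("scene")[:,:,::-1];b=eyes.get_image("side")[:,:,::-1]
cv2.imwrite("pics/l1.png",cv2.resize(np.hstack([a[110:240,140:270],b[90:220,150:280]]),None,fx=3,fy=3,interpolation=2))
```

```text
4.925 [0.45871638 0.29333486 0.18659188] [ 0.28422693 -0.09780474 -1.51473928] 29.356840362136435
[[204.06500374 170.44377536]] [[223.30066187 149.64997062]]
[0.64067308 0.3319129  0.02      ]
[0.71749084 0.22167571 0.02      ]
[0.93708475 0.28250178 0.02      ]
```

View pics/l1.png

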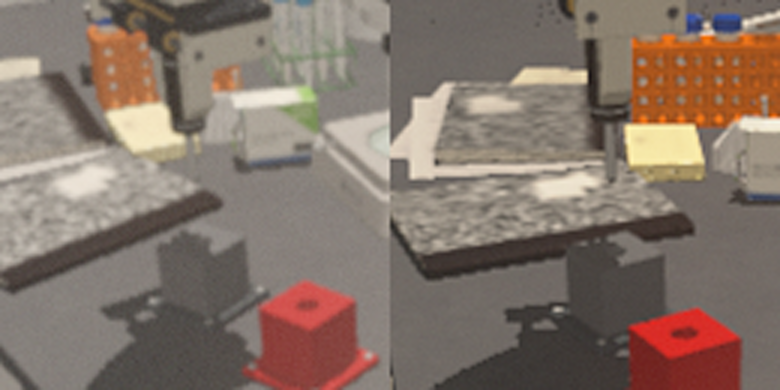

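The stylus is lifted and upright. Its tip appears at side (224,150) against a predicted (223,150). Moving to a hover where the wrist camera can see the rockers.

>>> apply_moves(targets=[1,0,-0.077,0,0,1,0,-0.077,0,0,1,0,-0.077,0,0,1,0,-0.077,0,0,1,0,-0.077,0,0,1,-0.025,-0.077,0,0,1,-0.05,-0.077,0,0,1,-0.05,-0.077,0,0,1,-0.05,-0.077,0,0,1,-0.05,-0.077,0,0,1,0,0,0,0,1,0,0,0,0])

```text
clock: 6.52
position: [0.547, -0.0148, 0.1843]
ee_rot: [-0.0, -3.14, -0.0]
force: [0.9, 0.8, -1.1]
width: 0.323
```

Run:
```python
from h import *
s=arm.observe();print(s["clock"],s["position"],s["force"],s["width"]*92)
a=eyes.get_image("wrist")[:,:,::-1]
cv2.imwrite("pics/w3.png",a);crop(a,180,80,380,260,4,"pics/w3c.png")
```

```text
6.525 [ 0.54703309 -0.01477811  0.18425879] [ 0.86875277  0.81801449 -1.12206392] 29.694560481884064
```

View pics/w3.png

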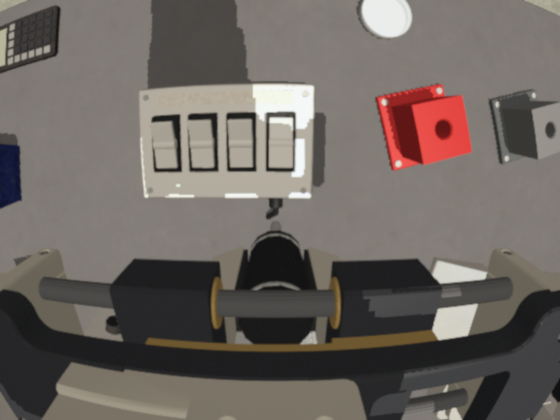

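View pics/w3c.png

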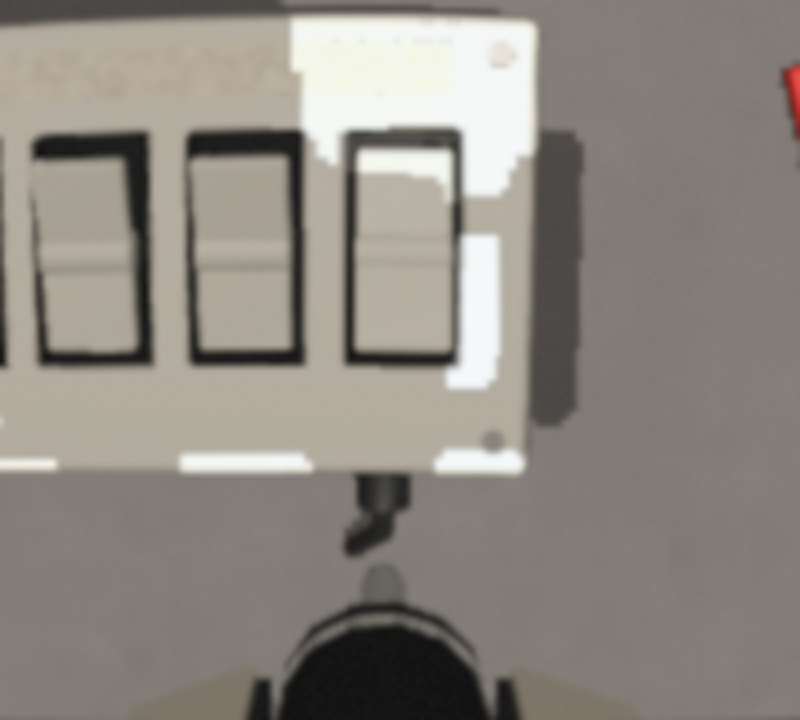

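Run:
```python
from h import *
f=lambda p:((p[0]-1.5)/4+180,(p[1]-1.5)/4+80)
C=np.array([wonz(f(q),.04) for q in((347,132),(462,130),(458,362),(347,364))]);print(C.round(4),C.mean(0))
for q in ((356,250),(452,250)): print("ridge",wonz(f(q),.05),wonz(f(q),.055))
for q in ((356,352),(455,353)): print("far",wonz(f(q),.057),wonz(f(q),.062))
S=np.array([wonz(f(q),.04) for q in((537,22),(526,472))]);print(S)
# tip pixel from predicted
for q in ((383,565),(383,580)): print("tip",wonz(f(q),.118),wonz(f(q),.122))
```

```text
[[ 0.466  -0.0223  0.04  ]
 [ 0.4655  0.004   0.04  ]
 [ 0.52    0.0036  0.04  ]
 [ 0.5205 -0.0226  0.04  ]] [ 0.49301801 -0.00931406  0.04      ]
ridge [ 0.49279515 -0.02014109  0.05      ] [ 0.49240472 -0.02003976  0.055     ]
ridge [0.4927418  0.00139689 0.05      ] [0.49235228 0.0011306  0.055     ]
far [ 0.51499605 -0.02007605  0.057     ] [ 0.51420785 -0.01997337  0.062     ]
far [0.51518388 0.00190894 0.057     ] [0.51439239 0.00162717 0.062     ]
[[0.43979383 0.02120458 0.04      ]
 [0.5467711  0.02041774 0.04      ]]
tip [ 0.54449244 -0.01410192  0.118     ] [ 0.54316635 -0.01410374  0.122     ]
tip [ 0.5473826  -0.01410133  0.118     ] [ 0.54600512 -0.01410316  0.122     ]
```

Odd rocker: pivot at about (0.493, −0.009), so its pad is at about (0.509, −0.009). Shift over it, then descend to just above.

>>> apply_moves(targets=[1,0.047,0.006,0,0,1,0.047,0.006,0,0,1,0,0,0.035,0,1,0,0,0.035,0,1,0,0,0.035,0,1,0,0,0,0])

```text
clock: 7.32
position: [0.5096, -0.0105, 0.1417]
ee_rot: [-0.0, -3.139, 0.001]
force: [0.9, -0.0, -0.0]
width: 0.321
```

Run:
```python
from h import *
s=arm.observe();print(s["clock"],s["position"],s["force"],s["width"]*92)
w=eyes.get_image("wrist")[:,:,::-1];a=eyes.get_image("scene")[:,:,::-1];b=eyes.get_image("side")[:,:,::-1]
k=lambda i,x,y:cv2.resize(i[y:y+100,x:x+100],(390,390),interpolation=2)
cv2.imwrite("pics/p1.png",np.hstack([k(w,220,140),k(b,240,190)]))
cv2.imwrite("pics/p1a.png",k(a,250,190))
```

```text
7.325 [ 0.50955728 -0.01052158  0.14166803] [ 0.86974263 -0.01634985 -0.00937801] 29.48780686526729
```

View pics/p1.png

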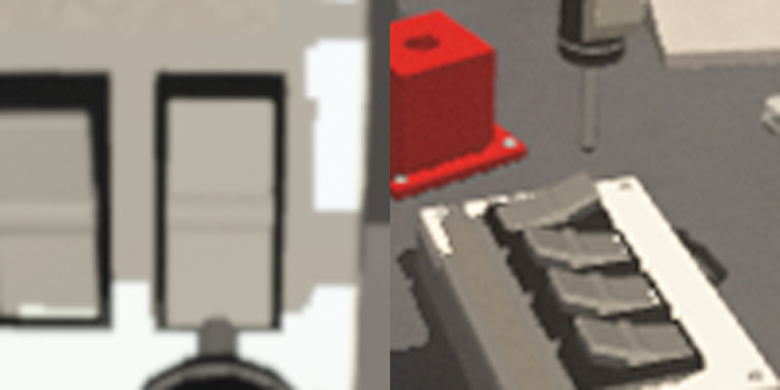

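View pics/p1a.png

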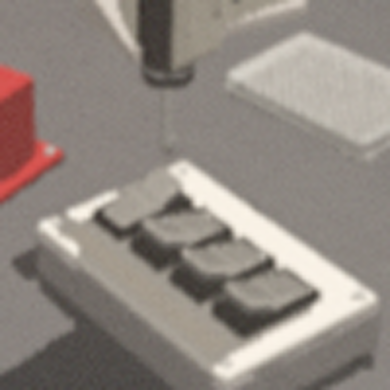

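The tip is centred across the odd rocker's width (wrist x 218, rocker 165–272) and hangs above its raised far half. Now I press in small steps.

>>> apply_moves(targets=[1,0,0,0.01,0,1,0,0,0.01,0,1,0,0,0.01,0,1,0,0,0.01,0,1,0,0,0,0])

```text
clock: 8.1
position: [0.51, -0.0104, 0.127]
ee_rot: [-0.0, -3.141, 0.0]
force: [0.5, -0.4, -1.2]
width: 0.323
```

>>> apply_moves(targets=[1,0,0,0.01,0,1,0,0,0.01,0,1,0,0,0,0])

```text
clock: 8.48
position: [0.5105, -0.0104, 0.1192]
ee_rot: [0.0, 3.141, 0.0]
force: [0.1, 1.0, 0.9]
width: 0.319
```

>>> apply_moves(targets=[1,0,0,0.01,0,1,0,0,0,0])

```text
clock: 8.72
position: [0.5103, -0.0105, 0.1151]
ee_rot: [-0.0, -3.142, 0.0]
force: [1.6, 0.6, 0.8]
width: 0.327
```

Run:
```python
from h import *
s=arm.observe();print(s["clock"],s["position"],s["force"],s["width"]*92)
w=eyes.get_image("wrist")[:,:,::-1];b=eyes.get_image("side")[:,:,::-1]
k=lambda i,x,y:cv2.resize(i[y:y+100,x:x+100],(390,390),interpolation=2)
cv2.imwrite("pics/p2.png",np.hstack([k(w,220,140),k(b,240,190)]))
```

```text
8.725 [ 0.51028011 -0.01048029  0.11509221] [1.64479786 0.55378951 0.76188545] 30.066755201667593
```

View pics/p2.png

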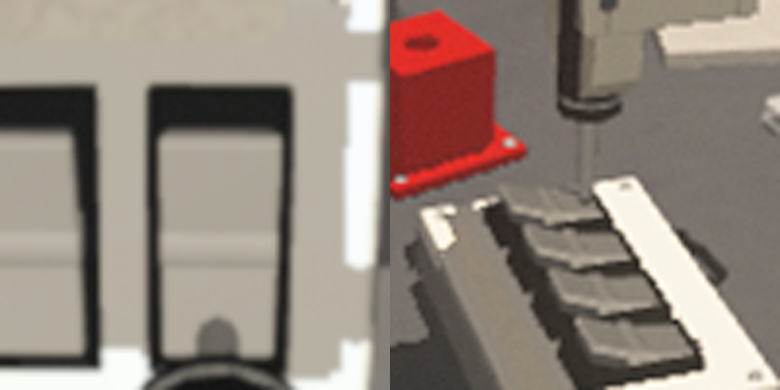

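The odd rocker is going over and its tilt nearly matches the others. I keep pressing until the force rises at the stop.

>>> apply_moves(targets=[1,0,0,0.005,0,1,0,0,0,0])

```text
clock: 9.07
position: [0.5104, -0.0104, 0.1139]
ee_rot: [0.0, 3.141, 0.0]
force: [-0.6, -0.6, 10.4]
width: 0.318
```

>>> apply_moves(targets=[1,0,0,0.005,0,1,0,0,0,0])

```text
clock: 9.32
position: [0.511, -0.0105, 0.1132]
ee_rot: [0.001, 3.14, 0.001]
force: [-5.1, -0.1, 26.6]
width: 0.322
```

The force rose to 27 N, so it is firmly at its stop. Retract and look.

>>> apply_moves(targets=[1,0,0,-0.02,0,1,0,0,-0.03,0,1,0,0,-0.045,0,1,0,0,-0.045,0,1,0,0,-0.045,0,1,0,0,0,0])

```text
clock: 10.07
position: [0.5109, -0.0104, 0.1865]
ee_rot: [0.0, 3.139, 0.001]
force: [0.3, -0.2, -2.3]
width: 0.32
```

Run:
```python
from h import *
s=arm.observe();print(s["clock"],s["position"],s["force"],s["width"]*92)
print("pred tip",proj("scene",s["position"]-[0,0,.0663]),proj("side",s["position"]-[0,0,.0663]))
a=eyes.get_image("scene")[:,:,::-1];b=eyes.get_image("side")[:,:,::-1]
k=lambda i,x,y:cv2.resize(i[y:y+130,x:x+100],(390,507),interpolation=2)
cv2.imwrite("pics/p3.png",np.hstack([k(a,250,170),k(b,240,170)]))
```

```text
10.075 [ 0.51091135 -0.01039908  0.18645029] [ 0.26333153 -0.15890097 -2.26379997] 29.403381186162235
pred tip [[292.60056481 211.35243365]] [[290.88575937 206.39147958]]
```

View pics/p3.png

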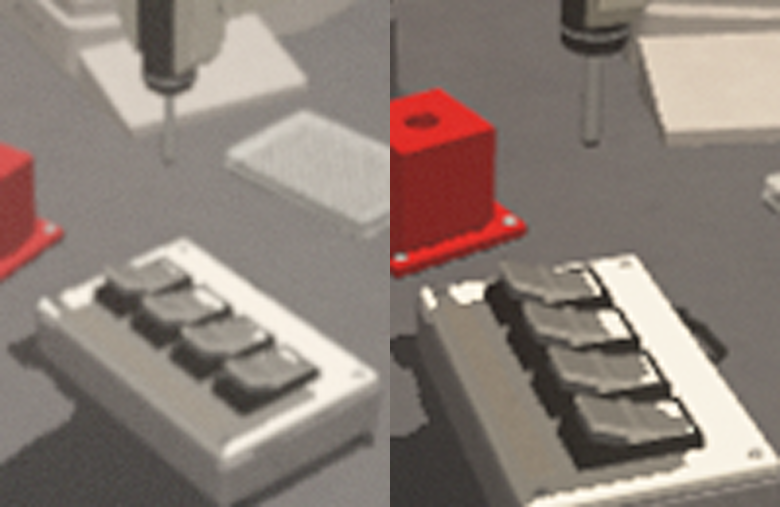

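All four rockers now match in both views, and the stylus is still straight (tip seen at side (291,207), predicted (291,206)). Moving back over the stand.

>>> apply_moves(targets=[1,0.0132,0.0758,0,0,1,0.0132,0.0758,0,0,1,0.0132,0.0758,0,0,1,0.0132,0.0758,0,0,1,0.0132,0.0758,0,0,1,0.0132,0.0758,0,0,1,0.0132,0.0758,0,0,1,0.0132,0.0758,0,0,1,0.0132,0.0758,0,0,1,0.0132,0.0758,0,0,1,0,0,0,0,1,0,0,0,0])

```text
clock: 11.68
position: [0.4573, 0.2917, 0.1845]
ee_rot: [-0.001, -3.141, 0.002]
force: [-0.2, 0.0, -1.0]
width: 0.323
```

Run:
```python
from h import *
s=arm.observe();print(s["clock"],s["position"],s["force"],s["width"]*92, s["ee_rot"])
w=eyes.get_image("wrist")[:,:,::-1];a=eyes.get_image("scene")[:,:,::-1];b=eyes.get_image("side")[:,:,::-1]
k=lambda i,x,y:cv2.resize(i[y:y+100,x:x+100],(400,400),interpolation=2)
cv2.imwrite("pics/r1.png",np.hstack([k(a,160,130),k(b,180,110)]));cv2.imwrite("pics/r1w.png",k(w,225,140))
p=s["position"]-[0,0,.0663];print(proj("scene",p),proj("side",p))
```

```text
11.675 [0.45733904 0.29174453 0.18449599] [-0.19227679  0.02477751 -1.03531883] 29.71239134636279 [-8.19785203e-04 -3.14052591e+00  2.35290126e-03]
[[203.97246717 171.52349377]] [[222.88820895 150.82159324]]
```

View pics/r1.png

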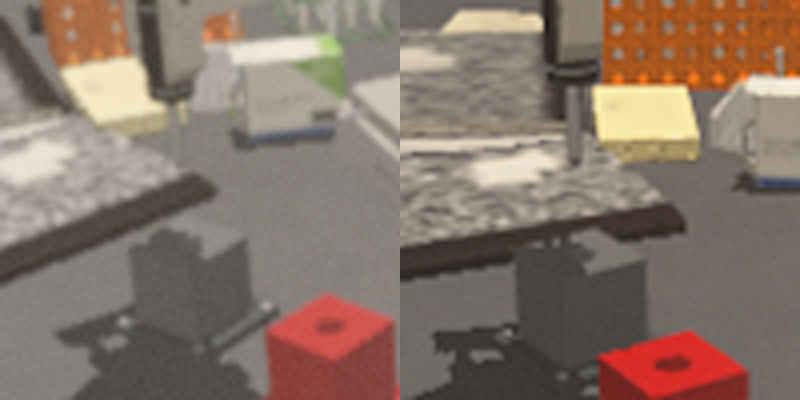

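View pics/r1w.png

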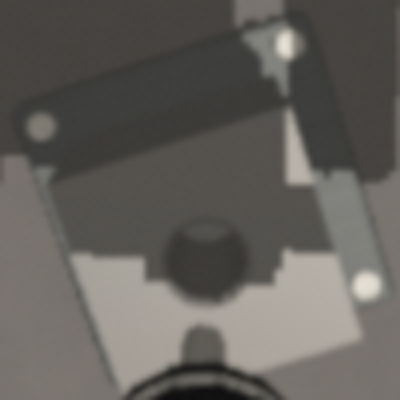

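The wrist view shows the hole at about crop (206,261) and the stylus tip's front edge at (203,325).

Run:
```python
from h import *
f=lambda p:((p[0]-1.5)/4+225,(p[1]-1.5)/4+140)
for q in ((164,261),(249,261),(206,218),(206,305)): print(wonz(f(q),.064).round(4))
for q in ((184,345),(223,345),(203,325)): print("tip",wonz(f(q),.119).round(4))
```

```text
[0.4585 0.2829 0.064 ]
[0.4585 0.3018 0.064 ]
[0.4486 0.2922 0.064 ]
[0.4688 0.2922 0.064 ]
tip [0.4591 0.2881 0.119 ]
tip [0.4591 0.2952 0.119 ]
tip [0.4552 0.2916 0.119 ]
```

The hole centre is (0.4587, 0.2924) and the tip is within about 1 mm of it. Descend into the stand with a small correction.

>>> apply_moves(targets=[1,-0.002,0.002,0,0,1,0,0,0.045,0,1,0,0,0.045,0,1,0,0,0.03,0,1,0,0,0.03,0,1,0,0,0.03,0,1,0,0,0.03,0,1,0,0,0.03,0,1,0,0,0,0])

```text
clock: 12.95
position: [0.4578, 0.2931, 0.0883]
ee_rot: [-0.0, -3.14, 0.002]
force: [0.3, 0.1, -0.9]
width: 0.323
```

>>> apply_moves(targets=[1,0,0,0.01,0,1,0,0,0.005,0,1,0,0,0,0])

```text
clock: 13.32
position: [0.4584, 0.2936, 0.0834]
ee_rot: [0.0, 3.141, 0.0]
force: [0.2, 0.1, -1.4]
width: 0.322
```

>>> apply_moves(targets=[1,0,0,0.005,0,1,0,0,0,0])

```text
clock: 13.58
position: [0.4583, 0.2936, 0.0813]
ee_rot: [-0.0, -3.142, -0.0]
force: [0.0, -0.5, -1.2]
width: 0.319
```

>>> apply_moves(targets=[1,0,0,0.0025,0,1,0,0,0,0])

```text
clock: 13.82
position: [0.4583, 0.2936, 0.0803]
ee_rot: [0.0, 3.142, 0.0]
force: [-0.0, -0.1, -0.1]
width: 0.323
```

>>> apply_moves(targets=[1,0,0,0.0025,0,1,0,0,0,0])

```text
clock: 14.08
position: [0.4584, 0.2936, 0.0802]
ee_rot: [0.0, 3.141, 0.001]
force: [-3.5, -1.7, 10.1]
width: 0.32
```

The shoulder is on the stand (10 N). Ease off 1 mm, open, and withdraw straight up.

>>> apply_moves(targets=[1,0,0,-0.002,0,0.6,0,0,0,0,0,0,0,0,0,0,0,0,0,0,0,0,0,0,0,0,0,0,0,0,0,0,0,0,0,0,0,0,0,0])

```text
clock: 15.08
position: [0.4584, 0.2936, 0.0801]
ee_rot: [0.0, 3.142, 0.0]
force: [-0.8, -0.3, -0.0]
width: 0.978
```

>>> apply_moves(targets=[0,0,0,-0.03,0,0,0,0,-0.05,0,0,0,0,-0.07,0,0,0,0,-0.1,0,0,0,0,-0.12,0,0,0.1,0,0,0,0,0.1,0,0,0,0,0,0,0,0,0,0,0,0,0])

```text
clock: 16.2
position: [0.379, 0.2937, 0.229]
ee_rot: [0.0, 3.14, 0.001]
force: [0.5, 0.6, -0.6]
width: 1.002
```

Run:
```python
from h import *
s=arm.observe();print(s["clock"],s["position"],s["force"],s["width"]*92)
a=eyes.get_image("scene")[:,:,::-1];b=eyes.get_image("side")[:,:,::-1]
k=lambda i,x,y:cv2.resize(i[y:y+170,x:x+180],None,fx=2.2,fy=2.2,interpolation=2)
cv2.imwrite("pics/f1.png",np.hstack([k(a,180,140),k(b,170,140)]))
```

```text
16.2 [0.37901227 0.29366553 0.22895492] [ 0.54762737  0.59420256 -0.58514653] 92.205547163183
```

View pics/f1.png

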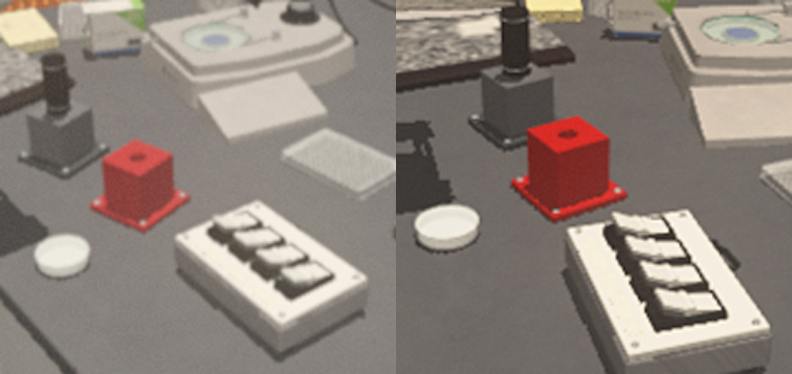

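Both views show the stylus upright on the grey stand and all four rockers matching. One numeric check of the seating against the first pictures before handing in.

Run:
```python
from h import *
def box(i,x0,x1,y0,y1):
    m=(i[y0:y1,x0:x1].max(2)<60); n,l,st,c=cv2.connectedComponentsWithStats(m.astype(np.uint8)); j=1+st[1:,4].argmax(); return st[j],c[j].round(1)
for n,b in(("scene",(195,217,160,196)),("side",(212,240,138,176))):
    i0=cv2.imread(f"pics/{n}0.png");i1=eyes.get_image(n)[:,:,::-1];cv2.imwrite(f"pics/{n}F.png",i1)
    print(n,box(i0,*b),box(i1,*b))
i0=cv2.imread("pics/sideF.png");i1=cv2.imread("pics/side0.png")
cv2.imwrite("pics/cmp.png",np.hstack([cv2.resize(i[130:250,200:330],None,fx=3,fy=3,interpolation=2) for i in(i1,i0)]))
```

```text
Traceback (most recent call last):
ValueError: attempt to get argmax of an empty sequence
```

Run:
```python
from h import *
def box(i,x0,x1,y0,y1,t):
    m=(i[y0:y1,x0:x1].max(2)<t); n,l,st,c=cv2.connectedComponentsWithStats(m.astype(np.uint8)); 
    if n<2: return i[y0:y1,x0:x1].max(2).min()
    j=1+st[1:,4].argmax(); return st[j],c[j].round(1)
F={}
for n,b in(("scene",(195,217,160,196,70)),("side",(212,240,138,176,60))):
    i0=cv2.imread(f"pics/{n}0.png");i1=eyes.get_image(n)[:,:,::-1];F[n]=i1
    print(n,box(i0,*b),box(i1,*b))
cv2.imwrite("pics/cmp.png",np.hstack([cv2.resize(i[130:250,200:330],None,fx=3,fy=3,interpolation=2) for i in(cv2.imread("pics/side0.png"),F["side"])]))
```

```text
scene (array([ 7, 16, 10, 12, 49], dtype=int32), array([11.1, 22.4])) (array([ 5, 12, 11, 16, 81], dtype=int32), array([10.4, 21. ]))
side (array([  4,  12,  16,  21, 252], dtype=int32), array([11.8, 22.5])) (array([  5,  11,  15,  22, 248], dtype=int32), array([11.7, 22.1]))
```

View pics/cmp.png

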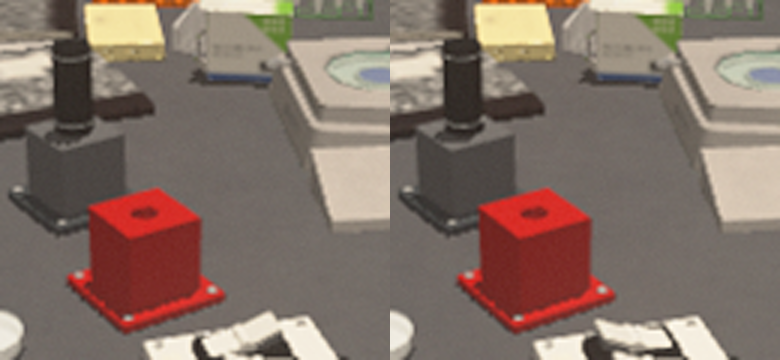

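The stylus is at the same place and height as at the start, within 1 px in the side view, and it is upright. The odd rocker is over. Handing in.

```bash
python3 -c "
from cell import arm
print(arm.sign_off())"
```

```text
the job is handed in; nothing more can be done
None
```

The job is done and handed in at about 16.5 s. I took the stylus from the grey stand, pressed the leftmost (+y end) rocker until it met its stop at about 27 N, and put the stylus back in its stand.

**Last checks:**
- **Rockers:** the scene and side pictures show all four matching, and the other three look unmoved.
- **Stylus:** the shoulder met the stand at about 10 N, at the same height as when I gripped it. In the side view the handle is upright and within 1 px of where it started.
- **Robot:** the gripper is open, clear of everything, and reads no contact force.

**What failed or disagreed:**
- My first seating script failed because a colour threshold in it was too strict. In the scene view the repeat was inconclusive: the handle mask was faint and came out different in size (49 px before, 81 px after), so I relied on the side view.
- The first fixed-camera position for the rocker was about 5 mm off the wrist-camera one; I used the wrist-camera one.

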